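Demould a cast resin block with the ejector rod

ROBOT

A 6-joint arm with a two-finger parallel gripper is mounted at the origin on a cart in front of the work surface, level with it; the furniture and walls round the work are solid. World frame = base frame: x ahead of the robot, y to its left, z up, the work surface at z = 0. Lengths are in m, angles in rad, forces in N, time in s.
With the tool pointing down it reaches from about 0.3 to 1 m from the base axis. Payload 5.1 kg.
Tool frame: the origin (TCP) lies on the mounting face of the last link; the fingertips stand 190 mm ahead of it and the grasp point (between the pads) lies 171 mm ahead of it (arm.hold_point_z is the distance from the TCP to the grasp point, in m); z points along the fingers, y is the line along which they close (so a half turn about z gives the same grasp; the last joint's range is limited). The gripper opens to 95 mm and grips with 3 to 60 N. Pads are 20 mm wide; open, the fingers measure 119 mm over their backs; the gripper's body (75 mm by 180 mm) begins 59 mm behind the grasp point.
Start: joints at [1.081, 0.124, 1.65, -0, 1.367, -0.083], TCP at [0.257, 0.597, 0.405] pointing down, gripper open.
Joint ranges: [-2.61, 2.61], [-1.02, 2.33], [0.03, 2.71], [-1.35, 4.49], [0.32, 2.68], [-2.91, 2.91]. Speed limits (rad/s): [2.57, 2.57, 3.14, 3.14, 3.14, 3.14].

INTERFACE

Orientations are given as a unit quaternion [x, y, z, w].
In Python, from bench import arm gives the robot as it stands.
- The arm moves only by the tool drive_tool, never from a script. Its argument "steps" is a list of rows, each a list of 3 entries, a list of its own where there are three numbers: the opening, from 0 (shut) to 1 (fully open), then the shift along the world's x, y, z in mm, then the turn about the world's z in rad. A call has exactly 5 rows; each row shifts and turns the commanded pose from where the row before left it; what a row does not reach is not made up. A row lasts 1/12 s, in which the tool goes at most 41.7 mm and 7.16 degrees, less where a joint would pass 70% of its speed; a pose out of reach is approached as far as the arm can. A call is refused whole if a number of a shift passes 41.7 or a number of a turn 0.125, either way. A call with a gripper value outside its range is refused whole. The fingers move at their own pace and stop on an object; "force" is the grip in N (left out, the last holds). Time passes only in rows, so rows that do not move let the fingers close, or fill a call up. It gives the time, the measured TCP pose, the force, the opening and the grip force at its end, in the units of the state.
- arm.get_obs(): the state, without advancing time (a new reading comes with each control period).
- arm.snapshot(name): name is "side" or "top"; returns a dict with "img" (420x560x3 uint8, blue, green, red), "camera_matrix" (3x3 intrinsics, pixels), "R" (3x3) and "t" (3): a world point X has camera coordinates R X + t. Camera axes: x right, y down, z forward; pixel columns grow to the right and rows downward; lengths in m; the calibration is good to about 2 mm. A picture is of the moment at which its call begins. There is no depth.
- arm.finish_job(): hands the job in; it is judged then, once.
The state is a dict: "time": time; "q": joint angles; "dq": joint speeds; "joint_efforts": joint torques, N m; "position": TCP position; "tcp_rot": TCP orientation; "wrist_force": force on the tool from outside, world axes, zero at the start; "ft_torque": the same for the moment, N m; "grip_width": opening from 0.0 (shut) to 1.0 (fully open); "grasp_force": force on a finger pad.
Only numpy, scipy, OpenCV 4.12 (cv2) and the standard library are available. Lean on these libraries where they do the work, as an engineer would, in place of code of your own. Each camera call takes 0.05 s, during which the arm holds its last target. There are 200 camera calls.

TASK

Press the cast resin block out of the tube mould: take the ejector rod from its rest, start its tip in the bore of the mould and push it partway in by the shaft, let go and take it again further back by the black knob, then push on, feeling your way, until the collar bears firmly on the mould's flange and the block is fully out in the white gutter. Push gently, never ram the mould or the block, knock nothing else about, and leave the rod home in the mould.

Things in the scene. Friction and masses are not known exactly. Their poses are not given: they have to be found in the camera images.
- bore_mouth (a point): centre of the open mouth of the bore of the steel tube mould, in the plane of the flange's flat front face, 60 mm above the bench. +x points level into the bore (the way the rod is pushed), z up. Bore 14 mm in diameter, 128 mm long, right through; the mouth is countersunk 4 mm deep, opening to 21 mm; the flange round it is 46 mm across
- bore_exit (a point): centre of the far end of the bore, 128 mm beyond the mouth on the same level axis; behind it an open white half-round gutter, 70 mm long, receives the block
- mould_stand: grey plate fixed to the bench, 212 x 70 mm, that carries the mould on two aluminium saddles; origin on the bench below the bore's mouth, x along the bore. Nothing on it is higher than 27 mm above the bore's axis; the plate reaches 10 mm out in front of the mouth and is 12 mm high
- resin_block (a joint): travel in m of the amber resin block (12.6 mm in diameter, 30 mm long) along the bore, away from the mouth. At 0 its near end lies 55 mm inside the mouth; it starts up to 15 mm further in. It is stuck: it needs about 7 N to slide and stays where it is left. Above 0.073 it is fully out of the mould. Brittle: it cracks above 24 N
- rod_rest: grey plastic rest, 211 x 60 mm, fixed to the bench, that holds the rod level, its axis 40 mm up; origin on the bench near its centre, +x the way the rod's tip points. Two V saddles, each 10 mm long, carry the shaft 26 and 122 mm behind the tip; a pocket with walls 10 mm higher than the rod's axis surrounds collar and knob, so the knob cannot be gripped there. Lift the rod straight up
- rod_shaft (a point): point on the axis of the ejector rod's steel shaft, 82 mm behind the tip, near its balance: take it here first, from above, across the shaft. Shaft 12 mm in diameter. +x points along the rod to its tip (the turn about it means nothing: the rod is round). The rod weighs about 0.15 kg; its tip is 174.5 mm ahead of the knob's centre
- rod_tip (a point): centre of the rod's front end, chamfered from 12 to 8.4 mm over the last 3 mm. Far behind it an aluminium depth collar (30 mm in diameter, 8 mm thick) is clamped on the shaft by a set screw: its front face is 132 to 142 mm behind the tip, differently each time. With the rod home it lies on the flange, the tip 4 to 14 mm out of the far end; bear on it with about 5 to 15 N; above 30 N harms the mould
- rod_knob (a point): centre of the black knob at the rod's rear end, behind the collar; 26 mm in diameter, 33 mm long; gripped from above, across the rod. While only partway in, the rod has 1 mm of play all round in the bore and sags some mm at the knob when let go
- dropper_1: small amber dropper bottle, 104 mm high, standing behind; leave alone
- cassette_green: green tissue cassette with a wax block, 29 x 40 x 12 mm; leave alone
- cassette_pink: pink tissue cassette with a wax block, 29 x 40 x 12 mm; leave alone
- forceps: steel forceps, 127 mm long, lying flat; leave alone
- mould_flange: round steel flange at the mouth of the mould, 46 mm across, 7 mm thick, on which the collar comes to bear; origin at the centre of its flat front face, same axes as bore_mouth

How it is judged:
By the outcome, as a careful person would: the job done as asked, in the order asked, and still so for the second after the job is handed in, with the robot touching nothing.
It also fails if it takes over 72 s, if anything falls off the work surface, if the arm or the gripper's body presses on something with over 40 N, if the wrist force passes 120 N, or if a joint passes its speed limit or range.

## Working session

There is one attempt and no reset: what is moved stays moved. The work goes in short steps, Python scripts to look and compute and a tool call to move; the robot and the scene stay as the last step left them, time stands still between calls to the robot, and variables do not carry over. Pictures are saved under pics/ and viewed, at most 10 in all, crops included, and the job is handed in when it is done.

Besides the shell and the picture viewer there is one more tool, called after "Call:" by a JSON object that holds its "method" and its "body", one argument or row to a line. drive_tool: Moves the arm, as the interface text tells. Its arguments: {"type":"object","properties":{"steps":{"type":"array","items":{"type":"array"}},"force":{"type":"number"}},"required":["steps"]}

```bash
mkdir -p pics; ls; python3 - <<'E'
from bench import arm
import cv2
for n in("side","top"):
    s=arm.snapshot(n); cv2.imwrite(f"pics/{n}0.png",s["img"]); 
    print(n,s["camera_matrix"].round(1).tolist(),s["R"].round(4).tolist(),s["t"].round(4).tolist(), (-s["R"].T@s["t"]).round(3))
print(arm.get_obs())
E
```

```text
pics
side [[402.0, 0.0, 277.0], [0.0, 402.0, 202.0], [0.0, 0.0, 1.0]] [[0.8584, -0.5124, -0.0254], [-0.2491, -0.373, -0.8938], [0.4485, 0.7735, -0.4478]] [-0.4207, 0.2168, 0.5858] [ 0.152 -0.588  0.445]
top [[542.5, 0.0, 279.2], [0.0, 542.5, 206.0], [0.0, 0.0, 1.0]] [[-0.0272, -0.9996, -0.009], [-0.9795, 0.0284, -0.1994], [0.1996, 0.0034, -0.9799]] [0.0846, 0.5522, 1.3599] [0.272 0.064 1.443]
{'time': 0.1, 'q': array([ 1.08138977e+00,  1.24406850e-01,  1.65150442e+00, -4.28083160e-05,
        1.36752726e+00, -8.25848549e-02]), 'dq': array([ 0.00043567, -0.00136386, -0.0014832 ,  0.00092285,  0.0023913 ,
       -0.0017141 ]), 'joint_efforts': array([ 2.19481076e-04, -4.18883765e+01, -3.61095536e+01,  7.76503491e-02,
        4.61904821e-02, -7.00187957e-05]), 'position': array([0.2571152 , 0.59673979, 0.40365056]), 'tcp_rot': array([ 2.02006693e-01,  9.79383706e-01, -8.91363027e-04, -2.40264735e-04]), 'wrist_force': array([-0.15198732, -0.11738705,  0.08833655]), 'ft_torque': array([0.03020475, 0.04313755, 0.02554595]), 'grasp_force': 0.0, 'grip_width': 1.0043909004896283}
```

View pics/top0.png

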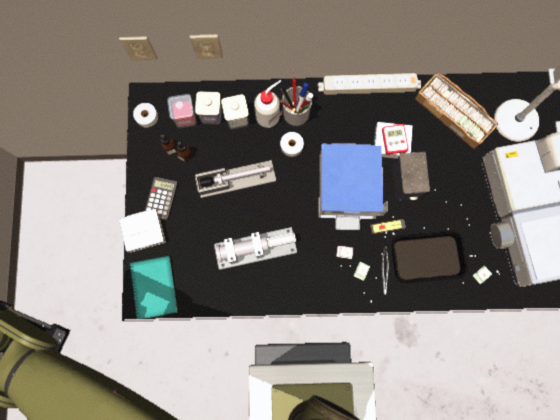

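View pics/side0.png

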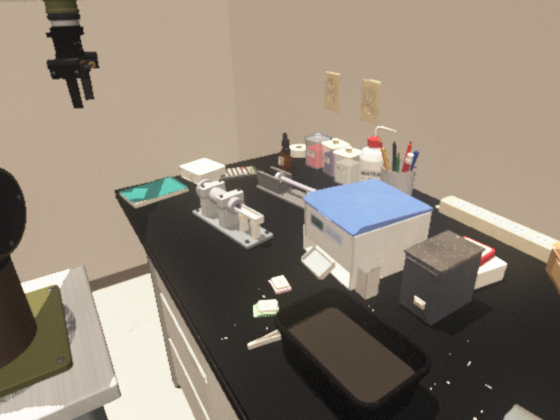

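The top view shows the rest at about (235,178), with the knob at the left (207,181) and the tip at the right. The mould is at about (255,247), with its flange to the left and the white gutter to the right. The side view shows the same layout. Next I'll zoom in.

```bash
python3 - <<'E'
import cv2,numpy as np
a=cv2.imread("pics/top0.png")[150:280,190:310]; b=cv2.imread("pics/side0.png")[160:255,185:330]
a=cv2.resize(a,None,fx=4.5,fy=4.5,interpolation=cv2.INTER_CUBIC)
b=cv2.resize(b,None,fx=5,fy=5,interpolation=cv2.INTER_CUBIC)
cv2.imwrite("pics/topc.png",a);cv2.imwrite("pics/sidec.png",b)
E
```

```text
(no output)
```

View pics/topc.png

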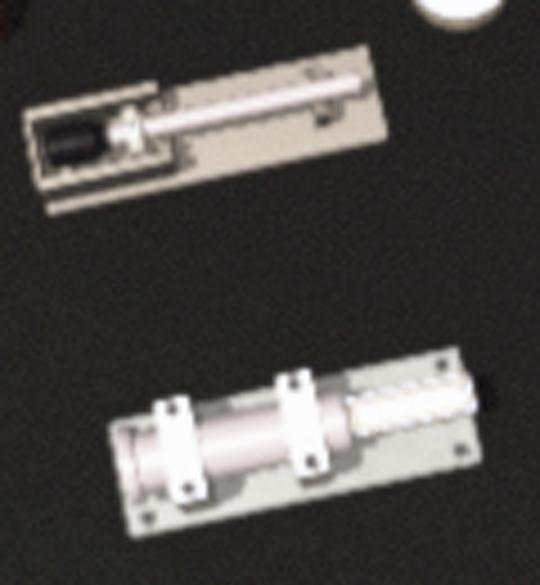

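View pics/sidec.png

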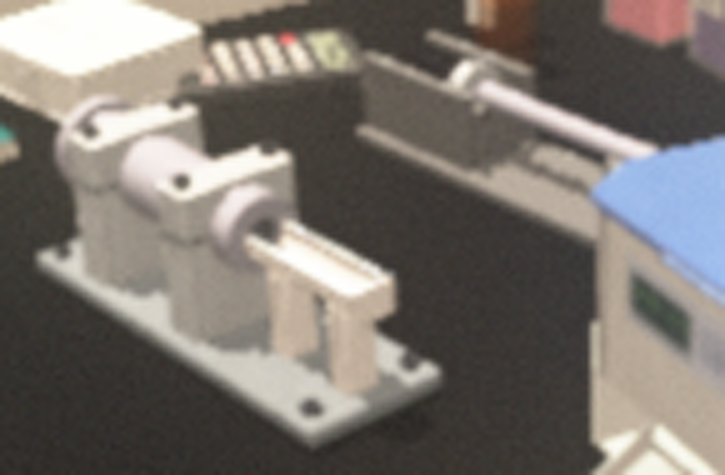

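The top crop shows the mould plate corners at crop (110,425), (133,537), (480,462) and (457,350). The rod runs from the knob at (75,140), past the collar at (130,130), to the tip at about (360,85). I'll measure these by mask.

```bash
cat > h.py <<'E'
import cv2,numpy as np
from bench import arm
def ray(s,uv,z):
    K,R,t=s["camera_matrix"],s["R"],s["t"]; c=-R.T@t
    d=R.T@np.linalg.solve(K,[uv[0],uv[1],1]); return c+d*(z-c[2])/d[2]
def tri(s1,p1,s2,p2):
    P=[s["camera_matrix"]@np.c_[s["R"],s["t"]] for s in(s1,s2)]
    X=cv2.triangulatePoints(P[0],P[1],np.float64(p1).reshape(2,1),np.float64(p2).reshape(2,1));return (X[:3]/X[3]).ravel()
def proj(s,X):
    p=s["camera_matrix"]@(s["R"]@np.asarray(X)+s["t"]);return p[:2]/p[2]
E
python3 - <<'E'
from h import *
s=arm.snapshot("top");sd=arm.snapshot("side");im=s["img"]
g=cv2.cvtColor(im,cv2.COLOR_BGR2GRAY)
def comp(th,box):
    x0,y0,x1,y1=box;m=np.zeros_like(g);m[y0:y1,x0:x1]=(g[y0:y1,x0:x1]>th)*255
    m=cv2.morphologyEx(m,cv2.MORPH_CLOSE,np.ones((3,3)))
    c=max(cv2.findContours(m,0,cv2.CHAIN_APPROX_NONE)[0],key=cv2.contourArea);return c
for nm,box,z in(("mould",(205,222,310,280),.012),("rest",(190,155,280,205),.006)):
    c=comp(100,box)
    W=np.float32([ray(s,p,z)[:2] for p in c[:,0]])
    r=cv2.minAreaRect(W);print(nm,np.round(r[0],4),np.round(r[1],4),r[2],cv2.boxPoints(r).round(4).tolist())
c=comp(195,(212,155,275,195));W=np.float32([ray(s,p,.04)[:2] for p in c[:,0]])
r=cv2.minAreaRect(W);print("shaft",np.round(r[0],4),np.round(r[1],4),r[2],cv2.boxPoints(r).round(4).tolist())
print("px",cv2.boxPoints(cv2.minAreaRect(c)).round(1).tolist())
vx,vy,x0,y0=cv2.fitLine(W,cv2.DIST_HUBER,0,.01,.01).ravel();print("dir",vx,vy,x0,y0,np.arctan2(vy,vx))
# manual corners from crop
for p in((110,425),(133,537),(480,462),(457,350)):print(ray(s,(p[0]/4.5+189.6,p[1]/4.5+149.6),.012).round(4))
print('rest');
for p in((365,43),(388,137),(47,213)):print(ray(s,(p[0]/4.5+189.6,p[1]/4.5+149.6),.006).round(4))
# knob (dark) at z .04; side crop features
print("knob",ray(s,(75/4.5+189.6,141/4.5+149.6),.04),"tip",ray(s,(364/4.5+189.6,85/4.5+149.6),.04),"mouth",ray(s,(127/4.5+189.6,465/4.5+149.6),.06))
E
```

```text
mould [0.4551 0.1353] [0.0773 0.2164] 10.671463012695312 [[0.3971000015735626, 0.23440000414848328], [0.43720000982284546, 0.021800000220537186], [0.5131999850273132, 0.03610000014305115], [0.4731000065803528, 0.24869999289512634]]
rest [0.6483 0.1881] [0.0684 0.2152] 11.21672248840332 [[0.5938000082969666, 0.28700000047683716], [0.635699987411499, 0.07590000331401825], [0.7027000188827515, 0.08919999748468399], [0.6608999967575073, 0.3003000020980835]]
shaft [0.629  0.1414] [0.0218 0.1207] 11.222161293029785 [[0.6065999865531921, 0.19840000569820404], [0.6301000118255615, 0.08009999990463257], [0.6514999866485596, 0.08429999649524689], [0.628000020980835, 0.20270000398159027]]
px [[228.39999389648438, 181.60000610351562], [272.6000061035156, 171.8000030517578], [274.29998779296875, 179.5], [230.10000610351562, 189.3000030517578]]
dir 0.27078268 -0.9626405 0.6211325 0.1496686 -1.2965903
[0.4652 0.2451 0.012 ]
[0.3988 0.2318 0.012 ]
[0.4371 0.0274 0.012 ]
[0.5041 0.0389 0.012 ]
rest
[0.6967 0.089  0.006 ]
[0.6371 0.0765 0.006 ]
[0.5959 0.2835 0.006 ]
knob [0.6314655  0.26178061 0.04      ] tip [0.66074165 0.08962547 0.04      ] mouth [0.43550371 0.22942567 0.06      ]
```

Call:
{"method": "drive_tool", "body": {
  "steps": [
    [0.5,[26,-28.4,-5.6],-0.0645],
    [0.5,[26,-28.4,-5.6],-0.0645],
    [0.5,[26,-28.4,-5.6],-0.0645],
    [0.5,[26,-28.4,-5.6],-0.0645],
    [0.5,[26,-28.4,-5.6],-0.0645]
  ],
  "force": 40
}}

```text
time: 0.62
position: [0.3879, 0.4535, 0.3763]
tcp_rot: [0.358, 0.934, -0.0, -0.0]
wrist_force: [1.2, -0.4, -0.9]
grip_width: 0.708
grasp_force: 0.0
```

Call:
{"method": "drive_tool", "body": {
  "steps": [
    [0.5,[26,-28.4,-5.6],-0.0645],
    [0.5,[26,-28.4,-5.6],-0.0645],
    [0.5,[26,-28.4,-5.6],-0.0645],
    [0.5,[26,-28.4,-5.6],-0.0645],
    [0.5,[26,-28.4,-5.6],-0.0645]
  ]
}}

```text
time: 1.03
position: [0.5181, 0.3113, 0.3484]
tcp_rot: [0.503, 0.864, 0.0, -0.0]
wrist_force: [1.3, 0.2, -1.2]
grip_width: 0.501
grasp_force: 0.0
```

Call:
{"method": "drive_tool", "body": {
  "steps": [
    [0.5,[26,-28.4,-5.6],-0.0645],
    [0.5,[26,-28.4,-5.6],-0.0645],
    [0.5,[26,-28.4,-5.6],-0.0645],
    [0.5,[26,-28.4,-5.6],-0.0645],
    [0.5,[26,-28.4,-5.6],-0.0645]
  ]
}}

```text
time: 1.45
position: [0.6482, 0.1692, 0.3203]
tcp_rot: [0.636, 0.772, -0.0, -0.0]
wrist_force: [0.9, 1.3, -0.8]
grip_width: 0.496
grasp_force: 0.0
```

Call:
{"method": "drive_tool", "body": {
  "steps": [
    [0.5,[0,0,-25],0],
    [0.5,[0,0,-25],0],
    [0.5,[0,0,-25],0],
    [0.5,[0,0,-20],0],
    [0.5,[0,0,-10],0]
  ]
}}

```text
time: 1.87
position: [0.646, 0.1704, 0.2118]
tcp_rot: [0.634, 0.773, -0.002, -0.002]
wrist_force: [0.3, -0.6, -0.2]
grip_width: 0.499
grasp_force: 0.0
```

```bash
python3 - <<'E'
from h import *
a=arm.snapshot("top")["img"][130:230,170:310];b=arm.snapshot("side")["img"][100:230,220:400]
a=cv2.resize(a,(560,400),interpolation=2);b=cv2.resize(b,(554,400),interpolation=2)
cv2.imwrite("pics/g1.png",cv2.resize(np.hstack([a,b]),(800,288)));print(arm.get_obs()["position"],arm.get_obs()["wrist_force"])
E
```

```text
[0.64617714 0.1707096  0.21291785] [-0.03025788 -0.84966244  0.40796806]
```

View pics/g1.png

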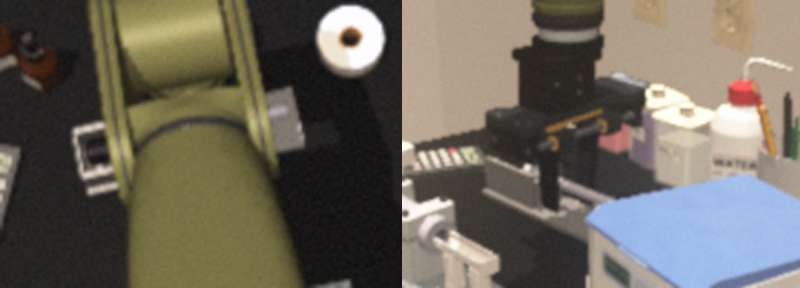

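The left view shows the arm over the rest. The right view shows the fingers straddling the shaft between the saddles, with the front finger at about (550,180). Closing now.

Call:
{"method": "drive_tool", "body": {
  "steps": [
    [0.3,[0,0,-1],0],
    [0.2,[0,0,0],0],
    [0.1,[0,0,0],0],
    [0.05,[0,0,0],0],
    [0.0,[0,0,0],0]
  ],
  "force": 10
}}

```text
time: 2.38
position: [0.6476, 0.1711, 0.2161]
tcp_rot: [0.634, 0.773, 0.001, 0.001]
wrist_force: [1.0, 0.1, -1.5]
grip_width: 0.209
grasp_force: 0.0
```

Call:
{"method": "drive_tool", "body": {
  "steps": [
    [0.0,[0,0,0],0],
    [0.0,[0,0,0],0],
    [0.0,[0,0,0],0],
    [0.0,[0,0,0],0],
    [0.0,[0,0,0],0]
  ]
}}

```text
time: 2.8
position: [0.6467, 0.1709, 0.2154]
tcp_rot: [0.634, 0.773, -0.001, -0.001]
wrist_force: [-5.1, -0.8, 5.3]
grip_width: 0.12
grasp_force: 10.0
```

Call:
{"method": "drive_tool", "body": {
  "steps": [
    [0.0,[-0.7,0,-1],0],
    [0.0,[-0.7,0,-1],0],
    [0.0,[0,0,0],0],
    [0.0,[0,0,0],0],
    [0.0,[0,0,0],0]
  ],
  "force": 10
}}

```text
time: 3.22
position: [0.6461, 0.1709, 0.2153]
tcp_rot: [0.634, 0.773, -0.0, 0.0]
wrist_force: [-6.3, -2.7, 9.5]
grip_width: 0.124
grasp_force: 10.0
```

Call:
{"method": "drive_tool", "body": {
  "steps": [
    [0.0,[-0.5,0,2],0],
    [0.0,[-0.5,0,1],0],
    [0.0,[0,0,0],0],
    [0.0,[0,0,0],0],
    [0.0,[0,0,0],0]
  ],
  "force": 40
}}

```text
time: 3.63
position: [0.6451, 0.171, 0.2162]
tcp_rot: [0.634, 0.773, 0.0, 0.0]
wrist_force: [1.3, -0.4, 2.7]
grip_width: 0.113
grasp_force: 40.0
```

Call:
{"method": "drive_tool", "body": {
  "steps": [
    [0.0,[0,0,3],0],
    [0.0,[0,0,4],0],
    [0.0,[0,0,6],0],
    [0.0,[0,0,6],0],
    [0.0,[0,0,6],0]
  ]
}}

```text
time: 4.05
position: [0.6447, 0.1709, 0.2411]
tcp_rot: [0.634, 0.773, -0.0, -0.0]
wrist_force: [-0.3, 0.7, -2.3]
grip_width: 0.116
grasp_force: 40.0
```

Call:
{"method": "drive_tool", "body": {
  "steps": [
    [0.0,[0,0,20],0],
    [0.0,[0,0,30],0],
    [0.0,[0,0,9],0],
    [0.0,[-19,13,0],0],
    [0.0,[-25,17,0],-0.011]
  ]
}}

```text
time: 4.47
position: [0.602, 0.2003, 0.302]
tcp_rot: [0.64, 0.769, 0.002, 0.002]
wrist_force: [-0.3, 0.6, -2.0]
grip_width: 0.12
grasp_force: 40.0
```

Call:
{"method": "drive_tool", "body": {
  "steps": [
    [0.0,[-25,17,0],0],
    [0.0,[-25,17,0],0],
    [0.0,[-25,17,0],0],
    [0.0,[-25,17,0],0],
    [0.0,[-25,17,0],0]
  ]
}}

```text
time: 4.88
position: [0.4745, 0.2865, 0.2998]
tcp_rot: [0.639, 0.769, 0.0, 0.0]
wrist_force: [0.3, -0.2, -1.3]
grip_width: 0.117
grasp_force: 40.0
```

Call:
{"method": "drive_tool", "body": {
  "steps": [
    [0.0,[-25,17,0],0],
    [0.0,[-20,13,0],0],
    [0.0,[-15,9,0],0],
    [0.0,[0,0,0],0],
    [0.0,[0,0,0],0]
  ]
}}

```text
time: 5.3
position: [0.4153, 0.3252, 0.2999]
tcp_rot: [0.638, 0.77, 0.0, 0.0]
wrist_force: [0.4, -0.1, -1.2]
grip_width: 0.113
grasp_force: 40.0
```

Call:
{"method": "drive_tool", "body": {
  "steps": [
    [0.0,[0,0,-15],0],
    [0.0,[0,0,-20],0],
    [0.0,[0,0,-18],0],
    [0.0,[0,0,-10],0],
    [0.0,[0,0,0],0]
  ]
}}

```text
time: 5.72
position: [0.4157, 0.3238, 0.234]
tcp_rot: [0.639, 0.769, -0.002, -0.001]
wrist_force: [-0.4, -1.9, -1.6]
grip_width: 0.113
grasp_force: 40.0
```

```bash
python3 - <<'E'
from h import *
s=arm.snapshot("top");d=arm.snapshot("side")
cv2.imwrite("pics/t2.png",s["img"]);cv2.imwrite("pics/s2.png",d["img"])
a=cv2.resize(s["img"][210:280,200:300],(500,350),interpolation=2);b=cv2.resize(d["img"][160:240,180:280],(437,350),interpolation=2)
cv2.imwrite("pics/g2.png",np.hstack([cv2.resize(a,(420,294)),cv2.resize(b,(367,294))]));print(arm.get_obs()["position"],arm.get_obs()["wrist_force"])
E
```

```text
[0.41650896 0.32465534 0.23690393] [ 0.1865556   0.02991617 -1.30583523]
```

View pics/g2.png

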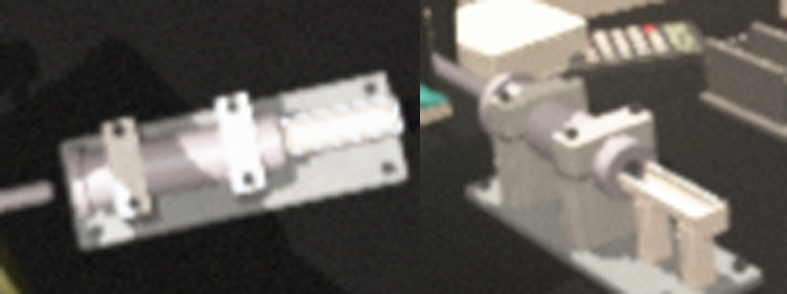

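The top view has the tip at crop (50,192), on the mould axis extrapolated from the gutter, about 15 mm from the flange. The side view shows the rod level with the bore. Inserting slowly.

Call:
{"method": "drive_tool", "body": {
  "steps": [
    [0.0,[0.7,-3.9,-0.6],0],
    [0.0,[0.7,-3.9,0],0],
    [0.0,[0.7,-3.9,0],0],
    [0.0,[0.4,-2,0],0],
    [0.0,[0.4,-2,0],0]
  ]
}}

```text
time: 6.23
position: [0.4189, 0.3089, 0.2367]
tcp_rot: [0.639, 0.769, 0.0, 0.0]
wrist_force: [-0.1, 0.2, -1.7]
grip_width: 0.118
grasp_force: 40.0
```

Call:
{"method": "drive_tool", "body": {
  "steps": [
    [0.0,[0.4,-2,0],0],
    [0.0,[0.4,-2,0],0],
    [0.0,[0,0,0],0],
    [0.0,[0,0,0],0],
    [0.0,[0,0,0],0]
  ]
}}

```text
time: 6.65
position: [0.4195, 0.3053, 0.2362]
tcp_rot: [0.639, 0.77, 0.0, -0.0]
wrist_force: [0.5, 0.6, -1.6]
grip_width: 0.119
grasp_force: 40.0
```

Call:
{"method": "drive_tool", "body": {
  "steps": [
    [0.0,[0.4,-2,0],0],
    [0.0,[0.4,-2,0],0],
    [0.0,[0.4,-2,0],0],
    [0.0,[0.4,-2,0],0],
    [0.0,[0,0,0],0]
  ]
}}

```text
time: 7.07
position: [0.4212, 0.2969, 0.2361]
tcp_rot: [0.639, 0.769, -0.0, 0.0]
wrist_force: [0.2, 0.1, -2.2]
grip_width: 0.116
grasp_force: 40.0
```

Call:
{"method": "drive_tool", "body": {
  "steps": [
    [0.0,[0.6,-3,0],0],
    [0.0,[0.6,-3,0],0],
    [0.0,[0.6,-3,0],0],
    [0.0,[0.6,-3,0],0],
    [0.0,[0,0,0],0]
  ]
}}

```text
time: 7.48
position: [0.4236, 0.2847, 0.2361]
tcp_rot: [0.639, 0.769, -0.0, 0.0]
wrist_force: [-0.5, -0.6, -1.6]
grip_width: 0.119
grasp_force: 40.0
```

Call:
{"method": "drive_tool", "body": {
  "steps": [
    [0.0,[0.6,-3,0],0],
    [0.0,[0.6,-3,0],0],
    [0.0,[0.6,-3,0],0],
    [0.0,[0.6,-3,0],0],
    [0.0,[0,0,0],0]
  ]
}}

```text
time: 7.9
position: [0.426, 0.2727, 0.2361]
tcp_rot: [0.639, 0.769, -0.0, 0.0]
wrist_force: [0.6, -0.7, -2.3]
grip_width: 0.116
grasp_force: 40.0
```

Call:
{"method": "drive_tool", "body": {
  "steps": [
    [0.0,[0.6,-3,0],0],
    [0.0,[0.6,-3,0],0],
    [0.0,[0.6,-3,0],0],
    [0.0,[0,0,0],0],
    [0.0,[0,0,0],0]
  ]
}}

```text
time: 8.32
position: [0.4277, 0.264, 0.2361]
tcp_rot: [0.639, 0.769, -0.0, 0.0]
wrist_force: [-1.0, -0.8, -1.8]
grip_width: 0.118
grasp_force: 40.0
```

Call:
{"method": "drive_tool", "body": {
  "steps": [
    [0.0,[0.4,-3,0],0],
    [0.0,[0.4,-3,0],0],
    [0.0,[0.4,-2.5,0],0],
    [0.0,[0,0,0],0],
    [0.0,[0,0,0],0]
  ]
}}

```text
time: 8.73
position: [0.429, 0.2555, 0.2362]
tcp_rot: [0.639, 0.769, 0.0, 0.0]
wrist_force: [-0.3, -0.1, -1.2]
grip_width: 0.115
grasp_force: 40.0
```

```bash
python3 - <<'E'
from h import *
s=arm.snapshot("top");d=arm.snapshot("side")
a=cv2.resize(s["img"][190:290,150:310],(440,275),interpolation=2);b=cv2.resize(d["img"][120:240,150:290],(320,275),interpolation=2)
cv2.imwrite("pics/g3.png",np.hstack([a,b]));print(arm.get_obs()["position"],arm.get_obs()["wrist_force"],arm.get_obs()["ft_torque"])
E
```

```text
[0.42896818 0.25571378 0.23625071] [ 0.04797494 -0.93527656 -2.1400107 ] [-0.07247074  0.05456111 -0.02073527]
```

View pics/g3.png

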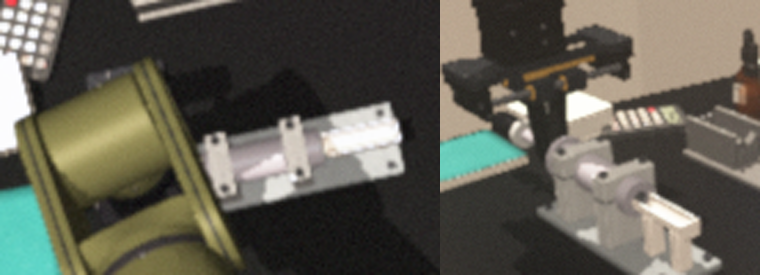

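The rod is in the bore, with the collar still behind the fingers in the side view. The white pad near the knob's position could get in the way of a finger, so I'll check it.

```bash
python3 - <<'E'
from h import *
s=arm.snapshot("top");d=arm.snapshot("side")
t0=cv2.imread("pics/top0.png");s0=cv2.imread("pics/side0.png")
def rect(im,box):
    x0,y0,x1,y1=box;g=im[y0:y1,x0:x1].min(2);m=(g>120).astype(np.uint8)
    c=max(cv2.findContours(m,0,2)[0],key=cv2.contourArea);c=cv2.convexHull(c)
    return cv2.approxPolyDP(c,3,True)[:,0]+[x0,y0]
a=rect(t0,(115,205,170,255));b=rect(s0,(170,150,230,200));print(a.tolist(),b.tolist())
for z in(0,.02,.04):
    print(z,[ray(s,p,z)[:2].round(3).tolist() for p in a]); print("  side",[ray(d,p,z)[:2].round(3).tolist() for p in b])
print("calc",[ray(s,p,.015)[:2].round(3).tolist() for p in((176,181),(169,218))])
E
```

```text
[[168, 205], [162, 242], [115, 254], [115, 205]] [[229, 150], [229, 199], [201, 199], [170, 176], [170, 150]]
0 [[0.577, 0.372], [0.476, 0.386], [0.448, 0.512], [0.581, 0.516]]
  side [[0.664, 0.607], [0.506, 0.264], [0.446, 0.304], [0.427, 0.498], [0.498, 0.724]]
0.02 [[0.573, 0.367], [0.473, 0.382], [0.445, 0.506], [0.577, 0.51]]
  side [[0.641, 0.554], [0.49, 0.226], [0.433, 0.264], [0.415, 0.449], [0.482, 0.665]]
0.04 [[0.569, 0.363], [0.471, 0.377], [0.443, 0.499], [0.573, 0.504]]
  side [[0.618, 0.5], [0.474, 0.187], [0.42, 0.224], [0.402, 0.4], [0.467, 0.606]]
calc [[0.64, 0.348], [0.538, 0.365]]
```

Call:
{"method": "drive_tool", "body": {
  "steps": [
    [0.0,[0.4,-2,0],0],
    [0.0,[0.4,-2,0],0],
    [0.0,[0,0,0],0],
    [0.0,[0,0,0],0],
    [0.05,[0,0,0],0]
  ],
  "force": 20
}}

```text
time: 9.35
position: [0.4297, 0.2517, 0.2362]
tcp_rot: [0.639, 0.77, 0.0, 0.0]
wrist_force: [-1.2, -0.6, -1.5]
grip_width: 0.119
grasp_force: 20.0
```

Call:
{"method": "drive_tool", "body": {
  "steps": [
    [0.12,[0,0,0],0],
    [0.14,[0,0,0],0],
    [0.2,[0,0,0],0],
    [0.35,[0,0,0],0],
    [0.45,[0,0,0],0]
  ]
}}

```text
time: 9.77
position: [0.4299, 0.2519, 0.2365]
tcp_rot: [0.639, 0.77, 0.0, 0.0]
wrist_force: [0.1, -0.4, 0.4]
grip_width: 0.287
grasp_force: 0.0
```

Call:
{"method": "drive_tool", "body": {
  "steps": [
    [0.48,[0,0,0],0],
    [0.48,[0,0,10],0],
    [0.48,[0,0,20],0],
    [0.48,[0,0,20],0],
    [0.48,[0,0,15],0]
  ]
}}

```text
time: 10.18
position: [0.43, 0.2519, 0.3035]
tcp_rot: [0.639, 0.77, 0.001, 0.0]
wrist_force: [1.2, 0.3, 0.5]
grip_width: 0.476
grasp_force: 0.0
```

Call:
{"method": "drive_tool", "body": {
  "steps": [
    [0.48,[-3,18,0],0],
    [0.48,[-5,26,0],0],
    [0.48,[-5,26,0],0],
    [0.48,[-4,21,0],0],
    [0.48,[0,0,0],0]
  ]
}}

```text
time: 10.6
position: [0.4122, 0.3453, 0.3025]
tcp_rot: [0.637, 0.77, 0.001, -0.0]
wrist_force: [0.2, -1.1, 0.9]
grip_width: 0.483
grasp_force: 0.0
```

```bash
python3 - <<'E'
from h import *
s=arm.snapshot("top");d=arm.snapshot("side")
P=arm.get_obs()["position"];print(P)
k=np.r_[P[:2],.056];print(proj(d,k),proj(d,k+[0,0,.013]))
b=d["img"][120:230,140:250];cv2.imwrite("pics/g4.png",cv2.resize(b,(600,600),interpolation=2))
E
```

```text
[0.41257196 0.34312779 0.30173418]
[180.09224421 176.57968097] [179.39914618 171.78619863]
```

View pics/g4.png

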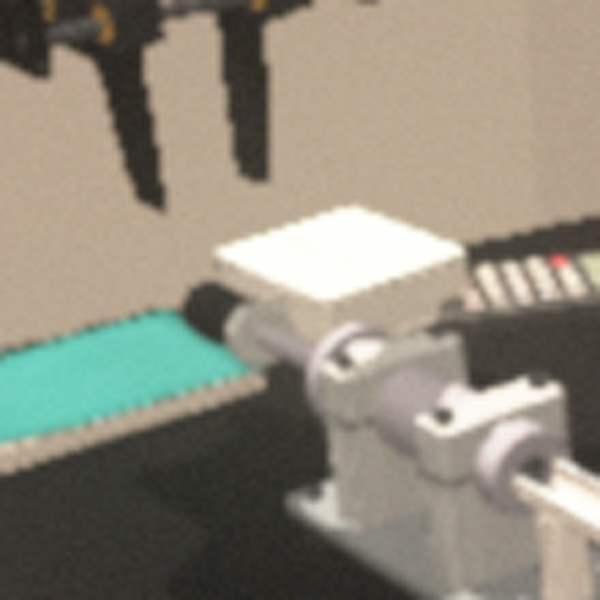

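The knob is at crop (212,312), within about 1 px of the prediction for z≈0.055, and the fingers are clear of the white pad and green mat. Descending.

Call:
{"method": "drive_tool", "body": {
  "steps": [
    [0.48,[0,0,-18],0],
    [0.48,[0,0,-20],0],
    [0.48,[0,0,-18],0],
    [0.48,[0,0,-12],0],
    [0.48,[0,0,-6],0]
  ],
  "force": 8
}}

```text
time: 11.12
position: [0.4124, 0.3415, 0.2253]
tcp_rot: [0.639, 0.769, -0.002, -0.0]
wrist_force: [-0.1, 0.6, -0.5]
grip_width: 0.481
grasp_force: 0.0
```

Call:
{"method": "drive_tool", "body": {
  "steps": [
    [0.4,[0,0,0],0],
    [0.3,[0,0,0],0],
    [0.2,[0,0,0],0],
    [0.15,[0,0,0],0],
    [0.1,[0,0,0],0]
  ]
}}

```text
time: 11.53
position: [0.4131, 0.343, 0.2283]
tcp_rot: [0.639, 0.77, 0.001, 0.0]
wrist_force: [-0.6, -0.6, 0.1]
grip_width: 0.269
grasp_force: 8.0
```

Call:
{"method": "drive_tool", "body": {
  "steps": [
    [0.1,[0,0,1.5],0],
    [0.1,[0,0,1.5],0],
    [0.1,[0,0,1],0],
    [0.1,[0,0,0],0],
    [0.1,[0,0,0],0]
  ]
}}

```text
time: 11.95
position: [0.4126, 0.3428, 0.2312]
tcp_rot: [0.639, 0.77, 0.0, -0.0]
wrist_force: [-0.8, 1.1, -1.6]
grip_width: 0.265
grasp_force: 8.0
```

```bash
python3 - <<'E'
from h import *
for i in range(3):
  arm.snapshot("top");o=arm.get_obs();print(o["position"].round(4),o["wrist_force"].round(2),o["ft_torque"].round(3))
E
```

```text
[0.4126 0.3428 0.2311] [-0.56  0.68 -1.22] [0.015 0.026 0.03 ]
[0.4126 0.3427 0.231 ] [-0.17  0.66 -0.91] [0.051 0.078 0.031]
[0.4126 0.3427 0.231 ] [ 0.18  0.26 -1.64] [-0.02   0.047  0.02 ]
```

Call:
{"method": "drive_tool", "body": {
  "steps": [
    [0.1,[0,0,1],0],
    [0.1,[0,0,0],0],
    [0.1,[0.4,-2,0],0],
    [0.1,[0.4,-2,0],0],
    [0.1,[0.2,-1,0],0]
  ],
  "force": 40
}}

```text
time: 12.52
position: [0.4137, 0.3383, 0.2326]
tcp_rot: [0.639, 0.769, 0.002, -0.001]
wrist_force: [-0.8, 6.4, -2.4]
grip_width: 0.262
grasp_force: 40.0
```

Call:
{"method": "drive_tool", "body": {
  "steps": [
    [0.1,[0.4,-2,0],0],
    [0.1,[0.4,-2,0],0],
    [0.1,[0.2,-1,0],0],
    [0.1,[0,0,0],0],
    [0.1,[0,0,0],0]
  ]
}}

```text
time: 12.93
position: [0.4147, 0.3335, 0.2326]
tcp_rot: [0.639, 0.769, 0.001, -0.001]
wrist_force: [-0.9, 4.9, -1.8]
grip_width: 0.264
grasp_force: 40.0
```

Call:
{"method": "drive_tool", "body": {
  "steps": [
    [0.1,[0.3,-2,0],0],
    [0.1,[0.4,-2,0],0],
    [0.1,[0.3,-2,0],0],
    [0.1,[0.4,-2,0],0],
    [0.1,[0.4,-2,0],0]
  ]
}}

```text
time: 13.35
position: [0.4165, 0.3235, 0.2327]
tcp_rot: [0.639, 0.769, 0.002, -0.001]
wrist_force: [-2.1, 6.6, -2.5]
grip_width: 0.258
grasp_force: 40.0
```

Call:
{"method": "drive_tool", "body": {
  "steps": [
    [0.1,[0.4,-2,0],0],
    [0.1,[0.4,-2,0],0],
    [0.1,[0.3,-2,0],0],
    [0.1,[0.4,-2,0],0],
    [0.1,[0.4,-2,0],0]
  ]
}}

```text
time: 13.77
position: [0.4184, 0.3136, 0.2327]
tcp_rot: [0.639, 0.769, 0.002, -0.001]
wrist_force: [-1.4, 8.0, -0.8]
grip_width: 0.261
grasp_force: 40.0
```

Call:
{"method": "drive_tool", "body": {
  "steps": [
    [0.1,[0.4,-2,0],0],
    [0.1,[0.4,-2,0],0],
    [0.1,[0.3,-2,0],0],
    [0.1,[0.4,-2,0],0],
    [0.1,[0.3,-2,0],0]
  ]
}}

```text
time: 14.18
position: [0.4201, 0.3039, 0.2329]
tcp_rot: [0.639, 0.769, 0.002, -0.002]
wrist_force: [-3.2, 8.6, -0.3]
grip_width: 0.262
grasp_force: 40.0
```

Call:
{"method": "drive_tool", "body": {
  "steps": [
    [0.1,[0.4,-2,0],0],
    [0.1,[0.4,-2,0],0],
    [0.1,[0.3,-2,0],0],
    [0.1,[0.4,-2,0],0],
    [0.1,[0.3,-2,0],0]
  ]
}}

```text
time: 14.6
position: [0.4218, 0.2942, 0.2331]
tcp_rot: [0.639, 0.769, 0.002, -0.002]
wrist_force: [-3.4, 10.2, 1.1]
grip_width: 0.258
grasp_force: 40.0
```

Call:
{"method": "drive_tool", "body": {
  "steps": [
    [0.1,[0,0,0.8],0],
    [0.1,[0,-1.8,0.5],0],
    [0.1,[0.3,-2,0],0],
    [0.1,[0.4,-2,0],0],
    [0.1,[0.3,-2,0],0]
  ]
}}

```text
time: 15.02
position: [0.423, 0.2858, 0.234]
tcp_rot: [0.639, 0.769, 0.002, -0.001]
wrist_force: [-0.6, 6.3, -2.3]
grip_width: 0.264
grasp_force: 40.0
```

Call:
{"method": "drive_tool", "body": {
  "steps": [
    [0.1,[0.4,-2,0],0],
    [0.1,[0.3,-2,0],0],
    [0.1,[0.3,-1,0],0],
    [0.1,[0,0,0],0],
    [0.1,[0,0,0],0]
  ]
}}

```text
time: 15.43
position: [0.424, 0.2806, 0.2338]
tcp_rot: [0.639, 0.769, 0.002, -0.001]
wrist_force: [-1.0, 5.8, -1.6]
grip_width: 0.261
grasp_force: 40.0
```

Call:
{"method": "drive_tool", "body": {
  "steps": [
    [0.1,[0.3,-1.5,0],0],
    [0.1,[0.2,-1.5,0],0],
    [0.1,[0.3,-1.5,0],0],
    [0.1,[0.2,-1,0],0],
    [0.1,[0,0,0],0]
  ]
}}

```text
time: 15.85
position: [0.425, 0.2751, 0.2339]
tcp_rot: [0.639, 0.769, 0.002, -0.001]
wrist_force: [-1.2, 6.2, -1.8]
grip_width: 0.262
grasp_force: 40.0
```

Call:
{"method": "drive_tool", "body": {
  "steps": [
    [0.1,[0.2,-1,0],0],
    [0.1,[0.2,-1,0],0],
    [0.1,[0.2,-1,0],0],
    [0.1,[0,0,0],0],
    [0.1,[0,0,0],0]
  ]
}}

```text
time: 16.27
position: [0.4256, 0.2722, 0.2339]
tcp_rot: [0.639, 0.769, 0.002, -0.001]
wrist_force: [-1.4, 7.3, -0.8]
grip_width: 0.258
grasp_force: 40.0
```

Call:
{"method": "drive_tool", "body": {
  "steps": [
    [0.1,[0.2,-0.8,0],0],
    [0.1,[0.1,-0.8,0],0],
    [0.1,[0.2,-0.8,0],0],
    [0.1,[0,0,0],0],
    [0.1,[0,0,0],0]
  ]
}}

```text
time: 16.68
position: [0.4261, 0.2699, 0.2339]
tcp_rot: [0.639, 0.769, 0.002, -0.001]
wrist_force: [-1.7, 6.5, -0.7]
grip_width: 0.258
grasp_force: 40.0
```

Call:
{"method": "drive_tool", "body": {
  "steps": [
    [0.1,[0.1,-0.8,0],0],
    [0.1,[0.1,-0.8,0],0],
    [0.1,[0.2,-0.8,0],0],
    [0.1,[0,0,0],0],
    [0.1,[0,0,0],0]
  ]
}}

```text
time: 17.1
position: [0.4263, 0.2681, 0.234]
tcp_rot: [0.639, 0.769, 0.003, -0.002]
wrist_force: [-2.9, 11.3, -2.6]
grip_width: 0.259
grasp_force: 40.0
```

Call:
{"method": "drive_tool", "body": {
  "steps": [
    [0.1,[0.1,-0.6,0],0],
    [0.1,[0,0,0],0],
    [0.1,[0,0,0],0],
    [0.1,[0,0,0],0],
    [0.1,[0,0,0],0]
  ]
}}

```text
time: 17.52
position: [0.4263, 0.2679, 0.234]
tcp_rot: [0.639, 0.769, 0.003, -0.002]
wrist_force: [-2.7, 13.5, -3.2]
grip_width: 0.258
grasp_force: 40.0
```

```bash
python3 - <<'E'
from h import *
s=arm.snapshot("top");d=arm.snapshot("side")
a=cv2.resize(s["img"][225:275,215:305],(450,250),interpolation=2);b=cv2.resize(d["img"][165:235,180:275],(339,250),interpolation=2)
cv2.imwrite("pics/g5.png",np.hstack([a,b]));print(arm.get_obs()["position"],arm.get_obs()["wrist_force"])
E
```

```text
[0.42630857 0.26789468 0.23397844] [-2.86671634 12.96137857 -2.98555236]
```

View pics/g5.png

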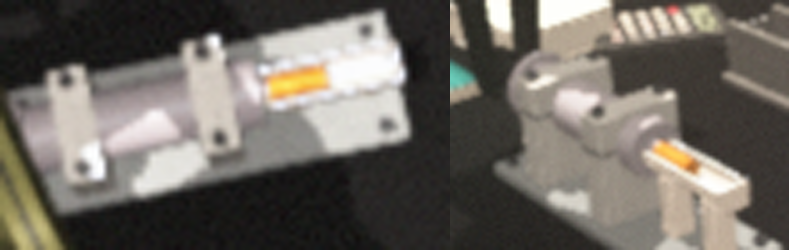

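The amber block lies wholly in the gutter at crop (298,82), with the tip just out behind it. The collar is on the flange, bearing at about 13 N with no further motion. Letting go and retreating upward.

Call:
{"method": "drive_tool", "body": {
  "steps": [
    [0.1,[-0.1,0.5,0],0],
    [0.25,[0,0,0],0],
    [0.3,[0,0,0],0],
    [0.4,[0,0,0],0],
    [0.48,[0,0,0],0]
  ],
  "force": 20
}}

```text
time: 18.03
position: [0.4266, 0.2663, 0.2337]
tcp_rot: [0.639, 0.77, -0.0, 0.0]
wrist_force: [-0.2, -0.6, 0.0]
grip_width: 0.386
grasp_force: 0.0
```

Call:
{"method": "drive_tool", "body": {
  "steps": [
    [0.48,[0,0,0],0],
    [0.48,[0,0,10],0],
    [0.48,[0,0,25],0],
    [0.48,[0,0,30],0],
    [0.48,[0,0,30],0]
  ]
}}

```text
time: 18.45
position: [0.4262, 0.2662, 0.3296]
tcp_rot: [0.639, 0.769, -0.001, -0.0]
wrist_force: [1.0, 0.1, -0.1]
grip_width: 0.48
grasp_force: 0.0
```

Call:
{"method": "drive_tool", "body": {
  "steps": [
    [0.48,[0,25,20],0],
    [0.48,[-10,30,10],0],
    [0.48,[-10,30,0],0],
    [0.48,[0,15,0],0],
    [0.48,[0,0,0],0]
  ]
}}

```text
time: 18.87
position: [0.4062, 0.3685, 0.3593]
tcp_rot: [0.637, 0.771, 0.001, 0.0]
wrist_force: [0.4, 0.4, -0.1]
grip_width: 0.479
grasp_force: 0.0
```

```bash
python3 - <<'E'
from h import *
s=arm.snapshot("top");d=arm.snapshot("side")
a=cv2.resize(s["img"][215:275,195:305],(458,250),interpolation=2);b=cv2.resize(d["img"][155:235,165:275],(342,250),interpolation=2)
cv2.imwrite("pics/g6.png",np.hstack([a,b]))
E
```

```text
(no output)
```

View pics/g6.png

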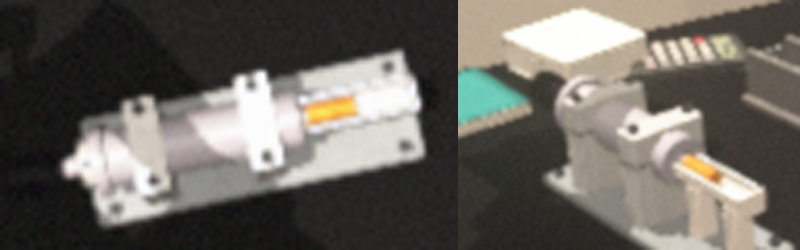

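The collar lies on the flange at crop (90,158), the block is in the gutter at (330,108), and the gripper is clear. Handing in.

```bash
python3 -c "
from bench import arm
print(arm.finish_job())"
```

```text
the job is handed in; nothing more can be done
None
```

The job is handed in: the block is fully out in the gutter, and the rod was left home with its collar on the flange after bearing at about 13 N total push; the judge's result was not shown.

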